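# Make up the forming kit and the setting kit at a jeweller's bench

## Task

Make up two job kits from the tools in the middle of the jeweller's bench. The forming kit goes in the squarish three-bay tray: the pliers lying along the long bay, the steel doming cube in the small bay on the robot's left and the ring-sizing cone in the small bay on its right. The setting kit goes in the long narrow two-bay tray: the wooden ring clamp lying along the longer bay and the eye loupe in the short one; everything sits flat on the floor of its bay, the cube, cone and loupe upright, and the flat steel block, the round tin and the jar stay where they are.

Things in the scene. Friction and masses are not known exactly. Their poses are not given: they have to be found in the camera images.
- square_tray: Fixed three-bay plywood tray 171 (x) x 159 (y) mm; walls 5 thick, tops at 12, bay floors at 4 above the bench. Origin: centre of underside; x points away from the robot (yaw within 0.35 rad); on either side of the bench. Bays (tray frame, mm): long, near the robot, centre (-38.5, 0), 84 x 149; small, 72 x 72: left (+y) centre (44.5, 38.5), right (44.5, -38.5).
- long_tray: Fixed narrow two-bay plywood tray 236 (x) x 70 (y) mm; walls 5 thick, tops at 12, bay floors at 4 above the bench. Origin: centre of underside; x points away from the robot (yaw within 0.35 rad); on either side of the bench. Bays (tray frame, mm): longer, near the robot, centre (-38.5, 0), 149 x 60; short, far end, centre (77, 0), 72 x 60.
- pliers: Flat-nose pliers, shut and rigid, lying flat, steel with black handles: 130 mm long (x, jaws to +x), 44 over the handles, 10 thick; about 90 g. Origin: on the underside, midway along the length. Grip across y at the joint, a block 22 (x) x 18 (y) x 12 (z) mm centred at x = +18 mm. At the start its x lies within 0.3 rad of world +y.
- doming_block: Steel doming cube with round hollows in its faces, 40 x 40 x 40 mm, about 0.48 kg. Origin: centre of its underside; x and y square to its sides.
- ring_cone: Ring-sizing cone: upright steel cone (26 mm thick at its foot, narrowing upward) on a round dark wooden base 42 mm in diameter and 28 mm high, 75 mm high in all; about 150 g. Origin: centre of its underside. Grip the base.
- ring_clamp: Wooden hand clamp for rings, a rigid bar of two light wooden halves with a brass band round the middle: 120 (x) x 27 (y) x 22 (z) mm, lying flat; about 60 g. Origin: centre of its underside. At the start its x axis lies roughly across the bench (within 0.3 rad of world y).
- loupe: Black eye loupe standing on its wide end, lens up: round, 40 mm in diameter and straight up to 26 mm, then tapering, 34 mm high; about 40 g. Origin: centre of its underside.
- bench_block: Bystander: flat square steel bench block 50 x 50 x 20 mm, loose. Origin: centre of its underside. To be left where it is.
- tin: Bystander: round shallow aluminium tin, 57 mm in diameter, 22 mm high, loose. Origin: centre of its underside. To be left where it is.
- jar: Bystander: small amber glass jar with a steel cap, 44 mm in diameter, 55 mm high, loose. Origin: centre of its underside. To be left where it is.
There are look-alikes about, which are no part of the job. There is more than one size of the pliers; the job needs the larger. Of the things that look like the ring_clamp, the larger one is meant.

How it is judged:
At the end, for the whole second after the job is handed in: Each tool rests flat (0.08 rad), still and released on the floor of its own bay, anywhere inside its walls (10 to 26 mm off the bay centre); pliers and clamp lie along their bays, either way round (0.45 rad); flat block, tin and jar within 25 mm of where they were (x of pliers in the frame of square_tray between -0.0645 and -0.0125 m and y of pliers in the frame of square_tray between -0.014 and 0.014 m and z of pliers in the frame of square_tray between 0.001 and 0.0075 m and angle between each of pliers, doming_block, ring_cone, ring_clamp, loupe's own z axis and vertical below 0.08 rad and linear speed of each of pliers, doming_block, ring_cone, ring_clamp, loupe below 0.01 m/s and angular speed of each of pliers, doming_block, ring_cone, ring_clamp, loupe below 0.1 rad/s and angle between the x axis of pliers and the y axis of square_tray, either way round below 0.45 rad and x of doming_block in the frame of square_tray between 0.0265 and 0.0625 m and y of doming_block in the frame of square_tray between 0.0205 and 0.0565 m and z of doming_block in the frame of square_tray between 0.001 and 0.0075 m and x of ring_cone in the frame of square_tray between 0.0265 and 0.0625 m and y of ring_cone in the frame of square_tray between -0.0565 and -0.0205 m and z of ring_cone in the frame of square_tray between 0.001 and 0.0075 m and x of ring_clamp in the frame of long_tray between -0.0575 and -0.0195 m and y of ring_clamp in the frame of long_tray between -0.019 and 0.019 m and z of ring_clamp in the frame of long_tray between 0.001 and 0.0075 m and angle between the x axis of ring_clamp and the x axis of long_tray, either way round below 0.45 rad and x of loupe in the frame of long_tray between 0.059 and 0.095 m and y of loupe in the frame of long_tray between -0.013 and 0.013 m and z of loupe in the frame of long_tray between 0.001 and 0.0075 m and distance of each of bench_block, tin, jar from where it was at the start of the episode below 0.025 m); the robot touches nothing.
It fails at once if the flat bench block is pushed or carried more than 25 mm from its place (distance of bench_block from where it was at the start of the episode above 0.025 m).
It fails at once if the round tin is pushed or carried more than 25 mm from its place (distance of tin from where it was at the start of the episode above 0.025 m).
It fails at once if the jar is pushed or carried more than 25 mm from its place (distance of jar from where it was at the start of the episode above 0.025 m).
It also fails if it takes over 115 s, if anything falls off the work surface, if the arm or the gripper's body presses on something with over 40 N, if the wrist force passes 120 N, or if a joint passes its speed limit or range.

## Robot

A 6-joint arm with a two-finger parallel gripper is mounted at the origin on the work surface. World frame = base frame: x ahead of the robot, y to its left, z up, the work surface at z = 0. Lengths are in m, angles in rad, forces in N, time in s.
With the tool pointing down it reaches from about 0.375 to 0.925 m from the base axis. Payload 5.7 kg.
Tool frame: the origin (TCP) lies at the very end of the fingers, on their centre line; the grasp point (between the pads) lies 19 mm behind it (env.grip_depth is the distance from the TCP to the grasp point, in m); z points along the fingers, y is the line along which they close (so a half turn about z gives the same grasp; the last joint's range is limited). The gripper opens to 85 mm and grips with 20 to 120 N. Pads are 22 mm wide; open, the fingers measure 114 mm over their backs; the gripper's body (76 mm by 85 mm) begins 54 mm behind the grasp point. The pads swing forward as they close: fully open they stand 13 mm farther back than shut.
Start: joints at [1.047, 0.359, 1.51, -0, 1.272, -0.115], TCP at [0.238, 0.551, 0.231] pointing down, gripper open.
Joint ranges: [-2.97, 2.97], [-1.01, 2.36], [0.21, 2.38], [-0.96, 4.11], [0.2, 2.71], [-2.98, 2.98]. Speed limits (rad/s): [2.39, 2.39, 3.14, 3.14, 3.14, 3.14].

## Interface

Orientations are given as a 3x3 rotation matrix whose columns are the frame's x, y, z axes.
In Python, from plant import env gives the robot as it stands.
- The arm moves only by the shell command python3 -m handwheel 'ROWS' [FORCE]. ROWS is rows parted by semicolons, their numbers by spaces, 1 to 5 of them, each of 7 numbers: dx, dy, dz in m, then a rotation vector rx, ry, rz in rad, then the opening from 0.0 (shut) to 1.0 (fully open); each row is the pose to reach, as a shift and turn from the pose commanded when the command began, along the tool's axes at that moment; what a row does not reach only later rows make up. A row lasts 1/10 s, in which the tool goes at most 0.05 m and 0.15 rad, less where a joint would pass 70% of its speed; a pose out of reach is approached as far as the arm can. The fingers move at their own pace and stop on an object; FORCE is the grip in N (left out, the last holds). Time passes only in rows, so rows that do not move let the fingers close. It prints the time, the measured TCP pose, the force, the opening and the grip force at its end.
- env.observe(): the state, without advancing time (a new reading comes with each control period).
- env.camera(name): name is "side" or "top"; returns (picture, depth): 384x512x3 uint8, red, green, blue; 384x512 float32, m along the optical axis (not along the pixel's ray), 0 where there is no reading.
- env.camera_info(name): a dict with "fx", "fy", "cx", "cy" (pixels), "R" (3x3) and "t" (3): a world point X has camera coordinates R X + t. Camera axes: x right, y down, z forward; pixel columns grow to the right and rows downward; lengths in m; the calibration is good to about 2 mm. A picture is of the moment at which its call begins. camera_info takes no time and is no camera call.
- env.hand_in(): hands the job in; it is judged then, once.
Trained networks look in the newest picture that a camera, given by its name, has taken for a name from the list of things; names that differ only in an ending like _2 or _b are one class to them, and where a whole thing is asked for, a point or a joint stands for the part that bears it (a point fixed in the world has none). Each returns a list of dicts, best first, with "conf" (0 to 1); they miss things now and then, are a little off and sometimes report something else, mostly with a low value. They report only what shows in the picture. A call takes as long as a camera call. They do not tell look-alikes from the thing itself.
- env.search_frame(name, camera): "extent" ([left, top, width, height] in pixels, round what is visible of it).
- env.regions_of(name, camera): "pixels" (384x512 bool, what is visible of it) and "extent" ([left, top, width, height] in pixels, round what is visible of it).
- env.landmark_of(name, camera): "at" ([column, row] in pixels: a listed point, or the origin of a listed thing).
The state is a dict: "time": time; "joint_positions": joint angles; "dq": joint speeds; "tau": joint torques, N m; "eef_pos": TCP position; "tool_rot": TCP orientation; "ft_force": force on the tool from outside, world axes, zero at the start; "torque": the same for the moment, N m; "width": opening from 0.0 (shut) to 1.0 (fully open); "finger_force": force on a finger pad.
Only numpy, scipy, OpenCV 4.12 (cv2) and the standard library are available. Lean on these libraries where they do the work, as an engineer would, in place of code of your own. Each camera call takes 0.05 s, during which the arm holds its last target. There are 200 camera calls.

## Working session

There is one attempt and no reset: what is moved stays moved. The work goes in short steps, Python scripts to look and compute and a shell command to move; the robot and the scene stay as the last step left them, time stands still between calls to the robot, and variables do not carry over. Pictures are saved under pics/ and viewed, at most 14 in all, crops included, and the job is handed in when it is done.

```bash
ls; mkdir -p pics; cat > h.py <<'E'
import numpy as np, cv2
from plant import env
def snap(c,f):
    im,d=env.camera(c); cv2.imwrite('pics/'+f,cv2.cvtColor(im,cv2.COLOR_RGB2BGR)); np.savez('pics/'+c+'.npz',im=im,d=d); return im,d
def world(c,uv,d):
    """uv Nx2 pixels, d depths (N) -> world"""
    k=env.camera_info(c); uv=np.atleast_2d(uv).astype(float); d=np.broadcast_to(d,len(uv))
    P=np.c_[(uv[:,0]-k['cx'])/k['fx']*d,(uv[:,1]-k['cy'])/k['fy']*d,d]
    return (P-np.array(k['t']))@np.array(k['R'])
def cloud(c,d):
    v,u=np.mgrid[:384,:512]; W=world(c,np.c_[u.ravel(),v.ravel()],d.ravel()).reshape(384,512,3)
    W[d==0]=np.nan; return W
E
python3 - <<'E'
from h import *
for c in('top','side'):
    im,d=snap(c,c+'0.png')
    k=env.camera_info(c); print(c,k)
s=env.observe(); print(s['eef_pos'],s['tool_rot'],s['time'])
E
```

```text
pics
top {'fx': 353.5221296078237, 'fy': 353.5221296078237, 'cx': 255.85421055895557, 'cy': 195.16692417196828, 'R': array([[ 0.14650258, -0.98920363,  0.00362948],
       [-0.96361436, -0.1435401 , -0.22548525],
       [ 0.2235718 ,  0.02953675, -0.97423982]]), 't': array([-0.07920759,  0.61621932,  0.71202893])}
side {'fx': 365.6430237412699, 'fy': 365.6430237412699, 'cx': 257.69359886871916, 'cy': 192.43842305268993, 'R': array([[ 0.95982412, -0.2805736 ,  0.0040151 ],
       [-0.21064038, -0.72989308, -0.65029741],
       [ 0.18538688,  0.62332539, -0.75966911]]), 't': array([-0.57277363,  0.15736725,  0.77234548])}
[0.23819279 0.55002768 0.23054236] [[-9.17611293e-01  3.97478089e-01 -8.27544692e-04]
 [ 3.97478902e-01  9.17610220e-01 -1.41695023e-03]
 [ 1.96156797e-04 -1.62914109e-03 -9.99998654e-01]] 0.1
```

View pics/top0.png

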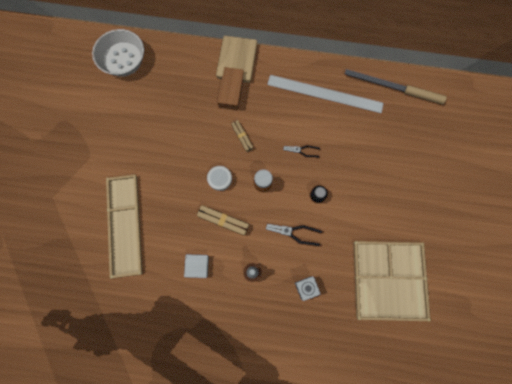

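View pics/side0.png

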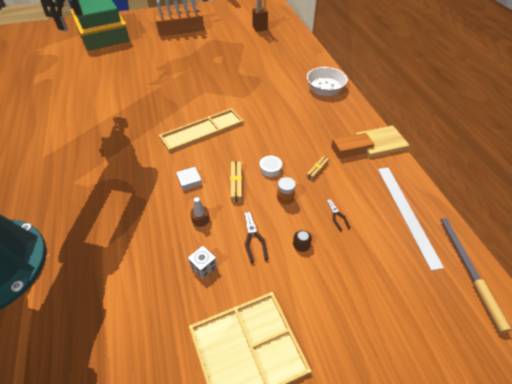

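```bash
python3 - <<'E'
from h import *
z=np.load('pics/top.npz'); W=cloud('top',z['d'])
for n in 'square_tray long_tray pliers doming_block ring_cone ring_clamp loupe bench_block tin jar'.split():
    for r in env.regions_of(n,'top')[:3]:
        m=r['pixels']; P=W[m]; P=P[~np.isnan(P[:,0])]
        top=P[P[:,2]>np.percentile(P[:,2],95)-.006]
        (c,s,a)=cv2.minAreaRect((top[:,:2]*1000).astype(np.float32))
        print(n,round(r['conf'],2),np.round(r['extent']),'ztop %.3f'%np.percentile(P[:,2],95),'rect',np.round(c),np.round(s),round(a,1),'med',np.round(np.median(P,0)*1000))
E
```

```text
square_tray 0.66 [352. 243.  77.  80.] ztop 0.014 rect [ 484. -317.] [171. 160.] 7.1 med [ 482. -318.    5.]
long_tray 0.75 [104. 170.  35. 106.] ztop 0.013 rect [519. 312.] [236.  72.] 15.8 med [517. 312.   5.]
pliers 0.76 [285. 145.  25.   8.] ztop 0.011 rect [764. -70.] [18. 55.] 11.2 med [766. -67.   8.]
pliers 0.63 [267. 225.  55.  21.] ztop 0.014 rect [561. -85.] [127.  44.] 82.8 med [562. -89.  10.]
doming_block 0.7 [294. 276.  25.  25.] ztop 0.043 rect [ 439. -128.] [39. 41.] 29.7 med [ 439. -126.   41.]
ring_cone 0.57 [243. 264.  15.  20.] ztop 0.076 rect [456.  -4.] [12. 13.] 8.2 med [454.  -3.  30.]
ring_clamp 0.83 [197. 207.  52.  30.] ztop 0.025 rect [563.  82.] [118.  27.] 76.1 med [562.  80.  22.]
ring_clamp 0.58 [233. 124.  18.  30.] ztop 0.017 rect [779.  72.] [79. 19.] 36.8 med [776.  71.  14.]
loupe 0.55 [311. 187.  14.  17.] ztop 0.037 rect [ 658. -132.] [33. 33.] 62.3 med [ 653. -130.   33.]
bench_block 0.81 [184. 257.  28.  21.] ztop 0.023 rect [451. 125.] [49. 50.] 8.5 med [450. 123.  20.]
tin 0.95 [206. 170.  28.  24.] ztop 0.025 rect [660. 107.] [52. 55.] 11.1 med [659. 107.  22.]
tin 0.74 [294. 277.  24.  26.] ztop 0.043 rect [ 439. -127.] [40. 39.] 29.0 med [ 438. -126.   41.]
jar 0.73 [252. 169.  19.  21.] ztop 0.057 rect [665.   4.] [38. 36.] 27.5 med [660.   4.  55.]
jar 0.33 [184. 255.  23.  23.] ztop 0.023 rect [452. 125.] [47. 50.] 8.4 med [452. 125.  20.]
```

The top view shows these look-alikes:
- **Pliers:** a large pair at (294,234), about 127 mm, and a small one at (302,152).
- **Clamp:** a large one at (222,220), 118 x 27 mm, and a small one at (243,135), 79 mm.

The larger ones fit the given sizes. The long tray is on the left at (124,226) and the square tray on the right at (391,281). The side view agrees with this. Next I'll confirm with an enlarged crop and cross-check positions with the side camera.

```bash
python3 - <<'E'
from h import *
im=cv2.imread('pics/top0.png'); cv2.imwrite('pics/crop1.png',cv2.resize(im[110:320,170:350],None,fx=2.8,fy=2.8,interpolation=cv2.INTER_CUBIC))
z=np.load('pics/side.npz'); W=cloud('side',z['d'])
for n in 'square_tray long_tray pliers doming_block ring_cone ring_clamp loupe bench_block tin jar'.split():
    for r in env.regions_of(n,'side')[:2]:
        m=r['pixels']; P=W[m]; P=P[~np.isnan(P[:,0])]
        top=P[P[:,2]>np.percentile(P[:,2],95)-.006]
        (c,s,a)=cv2.minAreaRect((top[:,:2]*1000).astype(np.float32))
        print(n,round(r['conf'],2),np.round(r['extent']),'ztop %.3f'%np.percentile(P[:,2],95),'rect',np.round(c),np.round(s),round(a,1))
# heights on top cam, cone base & pliers joint
W=cloud('top',np.load('pics/top.npz')['d'])
def near(x,y,r,zlo,zhi):
    k=(np.hypot(W[...,0]-x,W[...,1]-y)<r)&(W[...,2]>zlo)&(W[...,2]<zhi); return W[k]*1000
for n,a in dict(conebase=(.456,-.004,.035,.02,.034),loupe=(.658,-.132,.04,.012,.04),loupetop=(.658,-.132,.04,.033,.04),cone=(.456,-.004,.03,.06,.09),pliers=(.561,-.085,.09,.005,.02)).items():
    P=near(*a); c,s,an=cv2.minAreaRect(P[:,:2].astype(np.float32)); print(n,len(P),np.round(c,1),np.round(s,1),round(an,1),'circ',np.round(cv2.minEnclosingCircle(P[:,:2].astype(np.float32))[0]))
P=near(.5,.0,.03,-.02,.02);print('bench z',np.median(P[:,2]))
for r in env.landmark_of('pliers','top')[:2]: print(r, world('top',[r['at']],1)) 
E
```

```text
square_tray 0.72 [188. 290. 122.  92.] ztop 0.013 rect [ 485. -316.] [171. 160.] 7.2
square_tray 0.48 [187. 246.  28.  34.] ztop 0.042 rect [ 439. -128.] [40. 41.] 29.1
long_tray 0.78 [158. 109.  86.  43.] ztop 0.013 rect [519. 312.] [236.  75.] 15.7
pliers 0.86 [248. 214.  21.  52.] ztop 0.013 rect [560. -87.] [126.  43.] 85.9
pliers 0.47 [328. 199.  25.  30.] ztop 0.010 rect [766. -80.] [29. 88.] 2.3
doming_block 0.96 [187. 245.  25.  36.] ztop 0.042 rect [ 439. -128.] [40. 41.] 29.1
ring_cone 0.67 [191. 200.  20.  24.] ztop 0.072 rect [456.  -7.] [10. 10.] 57.7
ring_cone 0.21 [277. 177.  19.  28.] ztop 0.057 rect [666.   2.] [37. 37.] 2.2
ring_clamp 0.73 [305. 158.  25.  22.] ztop 0.017 rect [780.  71.] [82. 19.] 33.6
ring_clamp 0.7 [244. 211.  24.  52.] ztop 0.014 rect [559. -86.] [127.  41.] 85.4
loupe 0.85 [294. 232.  19.  19.] ztop 0.036 rect [ 659. -133.] [34. 34.] 60.4
loupe 0.31 [247. 213.  18.  48.] ztop 0.013 rect [560. -86.] [128.  44.] 84.9
bench_block 0.68 [178. 166.  24.  24.] ztop 0.022 rect [451. 124.] [50. 51.] 4.7
tin 0.89 [262. 157.  20.  19.] ztop 0.024 rect [662. 106.] [52. 55.] 70.7
jar 0.7 [278. 178.  18.  25.] ztop 0.057 rect [667.   0.] [35. 35.] 71.8
conebase 181 [456.2  -3.7] [39.2 40.1] 8.4 circ [455.  -3.]
loupe 241 [ 657.8 -131.5] [38.1 38.9] 67.2 circ [ 658. -132.]
loupetop 120 [ 657.7 -131.1] [29.8 30.4] 69.7 circ [ 657. -131.]
cone 54 [455.5  -3. ] [16.7 14.8] 8.5 circ [455.  -3.]
pliers 403 [ 566.7 -100.9] [102.5 135.3] 38.1 circ [580. -89.]
bench z 0.503013263255494
{'at': [301.7, 148.6], 'conf': 0.66} [[ 0.81571298 -0.09076985 -0.1111448 ]]
```

View pics/crop1.png

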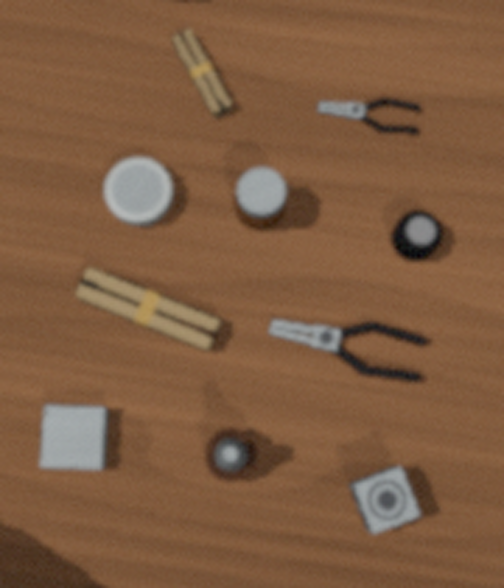

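The crop confirms the large pliers, with the joint at (286,231), and the large clamp, with its band at (222,220). Their small twins are above them. Both cameras agree within 2 mm. I'll start with the cube.

```bash
cat >> h.py <<'E'
from scipy.spatial.transform import Rotation as Ro
def plan(x,y,z,ydir,o=1):
    """TCP world target (mm), direction of tool y (deg, mod 180 nearest) -> row in tool axes"""
    s=env.observe(); R=np.array(s['tool_rot']); a=np.degrees(np.arctan2(R[1,1],R[0,1]))
    t=a+((ydir-a+90)%180-90); t=np.radians(t)
    T=np.c_[[np.sin(t),-np.cos(t),0],[np.cos(t),np.sin(t),0],[0,0,-1]]
    d=R.T@(np.array([x,y,z])/1000-s['eef_pos']); r=Ro.from_matrix(R.T@T).as_rotvec()
    print(np.round(np.r_[d,r],4),o,'rows>=',int(np.ceil(max(np.linalg.norm(d)/.05,np.linalg.norm(r)/.15))),'t',round(s['time'],2))
E
python3 - <<'E'
from h import *
d=np.load('pics/top.npz')['d']; print(world('top',[[286,230.7]],d[231,286]))
plan(439,-128,130,29.4)
def tray(c,a,p):
    a=np.radians(a); return np.round(np.array(c)+np.array([[np.cos(a),-np.sin(a)],[np.sin(a),np.cos(a)]])@p,1)
for n,p in dict(pl=(-38.5,0),cube=(44.5,38.5),cone=(44.5,-38.5)).items(): print(n,tray((484.5,-316.5),7.1,p))
for n,p in dict(clamp=(-38.5,0),loupe=(77,0)).items(): print(n,tray((519,312),15.8,p))
E
```

```text
[[ 0.56065107 -0.06785285  0.01366441]]Traceback (most recent call last):
  File "<stdin>", line 3, in <module>
  File "h.py", line 19, in plan
    d=R.T@(np.array([x,y,z])/1000-s['eef_pos']); r=Ro.from_matrix(R.T@T).as_rotvec()
                                                   ~~~~~~~~~~~~~~^^^^^^^
  File "scipy/spatial/transform/_rotation.pyx", line 1143, in scipy.spatial.transform._rotation.Rotation.from_matrix
ValueError: Non-positive determinant (left-handed or null coordinate frame) in rotation matrix 0: [[-7.96801676e-01 -6.04240919e-01  2.17465271e-06]
 [-6.04240918e-01  7.96801675e-01  5.31326759e-05]
 [ 3.38377038e-05 -4.10221911e-05  9.99999999e-01]].
```

```bash
sed -i 's/\[np.sin(t),-np.cos(t),0\]/[-np.sin(t),np.cos(t),0]/' h.py
cat >> h.py <<'E'
import sys
if __name__=='__main__': plan(*map(float,sys.argv[1:]))
E
python3 - <<'E'
from h import *
plan(439,-128,130,29.4)
def tray(c,a,p):
    a=np.radians(a); return np.round(np.array(c)+np.array([[np.cos(a),-np.sin(a)],[np.sin(a),np.cos(a)]])@p,1)
for n,p in dict(pl=(-38.5,0),cube=(44.5,38.5),cone=(44.5,-38.5)).items(): print(n,tray((484.5,-316.5),7.1,p))
for n,p in dict(clamp=(-38.5,0),loupe=(77,0)).items(): print(n,tray((519,312),15.8,p))
E
```

```text
[-4.537e-01 -5.429e-01  1.013e-01 -1.000e-04  0.000e+00  6.488e-01] 1 rows>= 15 t 1.15
pl [ 446.3 -321.3]
cube [ 523.9 -272.8]
cone [ 533.4 -349.2]
clamp [482.  301.5]
loupe [593.1 333. ]
```

```bash
R='-0.03'; 
python3 -m handwheel '-0.03 -0.036 0 0 0 0 1;-0.06 -0.072 0 0 0 0 1;-0.09 -0.108 0 0 0 0 1;-0.12 -0.144 0 0 0 0 1;-0.15 -0.18 0 0 0 0 1' 60
python3 -m handwheel '-0.03 -0.036 0 0 0 0 1;-0.06 -0.072 0 0 0 0 1;-0.09 -0.108 0 0 0 0 1;-0.12 -0.144 0 0 0 0 1;-0.15 -0.18 0 0 0 0 1'
python3 -m handwheel '-0.03 -0.036 0.02 0 0 0.13 1;-0.06 -0.072 0.04 0 0 0.26 1;-0.09 -0.108 0.06 0 0 0.39 1;-0.12 -0.144 0.08 0 0 0.52 1;-0.154 -0.183 0.1 0 0 0.649 1'
python3 -m handwheel '0 0 0 0 0 0 1;0 0 0 0 0 0 1'
python3 h.py 439 -128 9 29.4
```

```text
time: 1.65
eef_pos: [0.3048, 0.3241, 0.2314]
tool_rot: [[-0.918, 0.397, 0.001], [0.397, 0.918, 0.0], [-0.0, 0.0, -1.0]]
ft_force: [2.0, 0.1, -0.0]
width: 0.998
finger_force: 0.0
time: 2.15
eef_pos: [0.371, 0.0992, 0.2317]
tool_rot: [[-0.918, 0.397, 0.001], [0.397, 0.918, 0.0], [-0.001, 0.001, -1.0]]
ft_force: [1.1, 0.6, -0.8]
width: 1.0
finger_force: 0.0
time: 2.65
eef_pos: [0.4368, -0.122, 0.1341]
tool_rot: [[-0.486, 0.874, 0.0], [0.874, 0.486, -0.0], [-0.0, 0.0, -1.0]]
ft_force: [2.3, 0.1, -0.3]
width: 0.999
finger_force: 0.0
time: 2.85
eef_pos: [0.4364, -0.1206, 0.1342]
tool_rot: [[-0.489, 0.872, -0.001], [0.872, 0.489, 0.001], [0.001, -0.001, -1.0]]
ft_force: [-0.4, 0.9, 0.3]
width: 1.002
finger_force: 0.0
[-0.0079 -0.0012  0.1252 -0.0008 -0.0014 -0.0017] 1 rows>= 3 t 2.85
```

```bash
python3 -m handwheel '-0.008 -0.001 0.03 0 0 0 1;-0.008 -0.001 0.07 0 0 0 1;-0.008 -0.001 0.11 0 0 0 1;-0.008 -0.001 0.125 0 0 0 1;-0.008 -0.001 0.125 0 0 0 0.3' 60
python3 -m handwheel '0 0 0 0 0 0 0.2;0 0 0 0 0 0 0.1;0 0 0 0 0 0 0;0 0 0 0 0 0 0;0 0 0 0 0 0 0' 60
python3 -m handwheel '0 0 -0.03 0 0 0 0;0 0 -0.07 0 0 0 0;0 0 -0.11 0 0 0 0;0 0 -0.12 0 0 0 0'
python3 h.py 524 -273 130 7.1
```

```text
time: 3.35
eef_pos: [0.4377, -0.1251, 0.0085]
tool_rot: [[-0.493, 0.87, -0.004], [0.87, 0.493, 0.002], [0.004, -0.003, -1.0]]
ft_force: [-0.8, -0.1, 0.6]
width: 0.857
finger_force: 0.0
time: 3.85
eef_pos: [0.4406, -0.1274, 0.0114]
tool_rot: [[-0.491, 0.871, 0.002], [0.871, 0.491, -0.001], [-0.002, 0.002, -1.0]]
ft_force: [-0.2, 1.1, 5.5]
width: 0.461
finger_force: 61.0
time: 4.25
eef_pos: [0.4421, -0.1283, 0.1341]
tool_rot: [[-0.491, 0.871, 0.007], [0.871, 0.491, -0.003], [-0.007, 0.005, -1.0]]
ft_force: [1.2, 0.4, -5.2]
width: 0.463
finger_force: 63.8
[-1.662e-01  3.000e-04  5.200e-03  6.000e-03  5.600e-03  3.894e-01] 1 rows>= 4 t 4.25
```

```bash
python3 -m handwheel '-0.04 0 0 0 0 0.1 0;-0.08 0 0 0 0 0.2 0;-0.12 0 0 0 0 0.3 0;-0.15 0 0 0 0 0.39 0;-0.166 0 0 0 0 0.39 0'
python3 -m handwheel '0 0 0 0 0 0 0;0 0 0 0 0 0 0'
python3 h.py 524 -273 13.5 7.1
```

```text
time: 4.75
eef_pos: [0.5222, -0.2745, 0.129]
tool_rot: [[-0.119, 0.993, 0.001], [0.993, 0.119, -0.001], [-0.001, 0.001, -1.0]]
ft_force: [0.3, 0.8, -4.4]
width: 0.461
finger_force: 63.6
time: 4.95
eef_pos: [0.52, -0.2712, 0.1286]
tool_rot: [[-0.122, 0.992, -0.002], [0.992, 0.122, 0.002], [0.002, -0.002, -1.0]]
ft_force: [-0.9, 0.5, -4.9]
width: 0.457
finger_force: 63.5
[-0.0025  0.004   0.1151 -0.002  -0.002  -0.0012] 1 rows>= 3 t 4.95
```

```bash
python3 -m handwheel '-0.002 0.004 0.03 0 0 0 0;-0.002 0.004 0.06 0 0 0 0;-0.002 0.004 0.09 0 0 0 0;-0.002 0.004 0.105 0 0 0 0;-0.002 0.004 0.11 0 0 0 0'
python3 -m handwheel '0 0 0.004 0 0 0 0;0 0 0.005 0 0 0 0;0 0 0.005 0 0 0 0;0 0 0.005 0 0 0 0.7;0 0 0.005 0 0 0 0.7'
python3 -m handwheel '0 0 0 0 0 0 0.7;0 0 0 0 0 0 0.7;0 0 -0.04 0 0 0 0.7;0 0 -0.08 0 0 0 1;0 0 -0.12 0 0 0 1'
python3 h.py 561 -68 130 -5.3
```

```text
time: 5.45
eef_pos: [0.5228, -0.2709, 0.0175]
tool_rot: [[-0.124, 0.992, -0.005], [0.992, 0.124, 0.003], [0.004, -0.004, -1.0]]
ft_force: [-0.1, 0.5, -4.4]
width: 0.453
finger_force: 63.4
time: 5.95
eef_pos: [0.5265, -0.2744, 0.0158]
tool_rot: [[-0.123, 0.992, 0.002], [0.992, 0.123, -0.002], [-0.002, 0.002, -1.0]]
ft_force: [0.5, -0.3, 0.6]
width: 0.7
finger_force: 0.0
time: 6.45
eef_pos: [0.5251, -0.2734, 0.1358]
tool_rot: [[-0.123, 0.992, -0.001], [0.992, 0.123, 0.0], [0.0, -0.001, -1.0]]
ft_force: [0.4, -0.1, -0.9]
width: 0.993
finger_force: 0.0
[ 0.1995  0.0608  0.0059 -0.0006 -0.0003  0.2154] 1 rows>= 5 t 6.45
```

```bash
python3 -m handwheel '0.04 0.012 0 0 0 0.05 0.6;0.08 0.024 0 0 0 0.1 0.6;0.12 0.036 0 0 0 0.15 0.6;0.16 0.048 0 0 0 0.2 0.6;0.2 0.061 0 0 0 0.215 0.6'
python3 -m handwheel '0 0 0 0 0 0 0.6;0 0 0 0 0 0 0.6;0 0 0 0 0 0 0.6'
python3 h.py 561 -68 5 -5.3
```

```text
time: 6.95
eef_pos: [0.5614, -0.0661, 0.1349]
tool_rot: [[0.094, 0.996, 0.0], [0.996, -0.094, -0.0], [-0.0, 0.0, -1.0]]
ft_force: [0.3, 0.2, -0.6]
width: 0.596
finger_force: 0.0
time: 7.25
eef_pos: [0.5614, -0.0684, 0.1347]
tool_rot: [[0.092, 0.996, 0.0], [0.996, -0.092, -0.001], [-0.001, 0.0, -1.0]]
ft_force: [-0.5, 0.3, -0.1]
width: 0.599
finger_force: 0.0
[ 4.000e-04 -4.000e-04  1.297e-01  1.000e-04  6.000e-04  5.000e-04] 1 rows>= 3 t 7.25
```

```bash
python3 -m handwheel '0 0 0.04 0 0 0 0.6;0 0 0.08 0 0 0 0.6;0 0 0.11 0 0 0 0.6;0 0 0.122 0 0 0 0.6;0 0 0.129 0 0 0 0.6' 50
python3 -m handwheel '0 0 0 0 0 0 0.6;0 0 0 0 0 0 0;0 0 0 0 0 0 0;0 0 0 0 0 0 0;0 0 0 0 0 0 0' 50
python3 -m handwheel '0 0 0 0 0 0 0'
python3 -m handwheel '0 0 -0.03 0 0 0 0;0 0 -0.07 0 0 0 0;0 0 -0.11 0 0 0 0;0 0 -0.12 0 0 0 0'
python3 - <<'E'
from h import *
for c in('side',): snap(c,c+'1.png')
E
python3 h.py 446.3 -303.3 126 7.1
```

```text
time: 7.75
eef_pos: [0.5608, -0.0686, 0.0047]
tool_rot: [[0.093, 0.996, -0.002], [0.996, -0.093, 0.0], [0.0, -0.002, -1.0]]
ft_force: [-0.6, 0.9, 0.3]
width: 0.603
finger_force: 0.0
time: 8.25
eef_pos: [0.5625, -0.0678, 0.0073]
tool_rot: [[0.091, 0.996, 0.003], [0.996, -0.091, -0.001], [-0.001, 0.003, -1.0]]
ft_force: [-0.6, 0.1, 5.9]
width: 0.191
finger_force: 53.4
time: 8.35
eef_pos: [0.5625, -0.0678, 0.0073]
tool_rot: [[0.091, 0.996, 0.003], [0.996, -0.091, -0.001], [-0.001, 0.003, -1.0]]
ft_force: [-0.3, 0.8, 5.6]
width: 0.191
finger_force: 53.4
time: 8.75
eef_pos: [0.5645, -0.0681, 0.1308]
tool_rot: [[0.092, 0.996, 0.008], [0.996, -0.092, -0.002], [-0.001, 0.009, -1.0]]
ft_force: [1.1, -0.0, 0.1]
width: 0.19
finger_force: 50.8
[-0.245  -0.096   0.004   0.008   0.0022 -0.2156] 1 rows>= 6 t 8.8
```

View pics/side1.png

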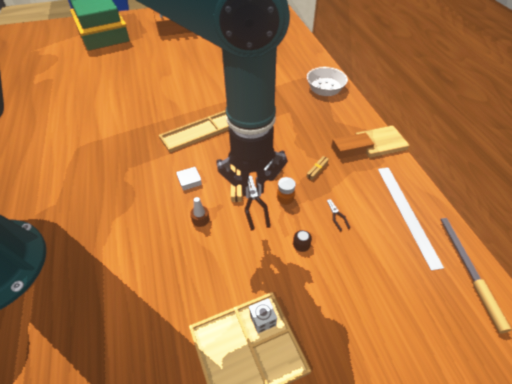

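Side view: the cube sits in the left small bay at (262,316). The pliers hang level at the joint, at (252,190). Moving to the long bay.

```bash
python3 -m handwheel '-0.045 -0.018 0 0 0 0 0;-0.09 -0.036 0 0 0 -0.06 0;-0.135 -0.054 0 0 0 -0.12 0;-0.18 -0.072 0 0 0 -0.18 0;-0.21 -0.085 0 0 0 -0.216 0'
python3 h.py 444 -303.4 120 7.1
```

```text
time: 9.3
eef_pos: [0.4554, -0.2708, 0.1247]
tool_rot: [[-0.125, 0.992, -0.001], [0.992, 0.125, 0.0], [0.0, -0.001, -1.0]]
ft_force: [0.6, 0.5, -1.0]
width: 0.192
finger_force: 50.9
[-0.0309 -0.0154  0.0047 -0.0013 -0.0003  0.0012] 1 rows>= 1 t 9.3
```

```bash
python3 -m handwheel '-0.02 -0.01 0 0 0 0 0;-0.031 -0.0155 0 0 0 0 0;-0.031 -0.0155 0 0 0 0 0;-0.031 -0.0155 0 0 0 0 0'
python3 h.py 444 -303.4 9 7.1
```

```text
time: 9.7
eef_pos: [0.4458, -0.3005, 0.1251]
tool_rot: [[-0.123, 0.992, -0.001], [0.992, 0.123, 0.001], [0.001, -0.001, -1.0]]
ft_force: [0.1, 0.3, -2.3]
width: 0.19
finger_force: 50.9
[-0.0028 -0.0021  0.1161 -0.0006 -0.0014 -0.0002] 1 rows>= 3 t 9.7
```

```bash
python3 -m handwheel '-0.003 -0.002 0.04 0 0 0 0;-0.003 -0.002 0.08 0 0 0 0;-0.003 -0.002 0.1 0 0 0 0;-0.003 -0.002 0.108 0 0 0 0;-0.003 -0.002 0.112 0 0 0 0'
python3 -m handwheel '0 0 0.002 0 0 0 0;0 0 0.003 0 0 0 0;0 0 0.003 0 0 0 0;0 0 0.003 0 0 0 0.45;0 0 0.003 0 0 0 0.45'
python3 -m handwheel '0 0 0 0 0 0 0.45;0 0 0 0 0 0 0.45;0 0 -0.04 0 0 0 0.45;0 0 -0.08 0 0 0 0.8;0 0 -0.12 0 0 0 0.8'
python3 h.py 456 -4.5 125 0
```

```text
time: 10.2
eef_pos: [0.4445, -0.3035, 0.0131]
tool_rot: [[-0.125, 0.992, -0.001], [0.992, 0.125, 0.001], [0.001, -0.001, -1.0]]
ft_force: [0.3, 1.0, -0.2]
width: 0.187
finger_force: 50.9
time: 10.7
eef_pos: [0.4446, -0.3053, 0.0113]
tool_rot: [[-0.124, 0.992, 0.001], [0.992, 0.124, -0.001], [-0.001, 0.001, -1.0]]
ft_force: [0.2, 0.1, -0.3]
width: 0.447
finger_force: 0.0
time: 11.2
eef_pos: [0.4438, -0.3045, 0.1317]
tool_rot: [[-0.124, 0.992, -0.001], [0.992, 0.124, 0.001], [0.001, -0.001, -1.0]]
ft_force: [0.1, 0.3, -0.7]
width: 0.778
finger_force: 0.0
[ 0.2962  0.0492  0.0069 -0.001  -0.0008  0.1239] 1 rows>= 7 t 11.2
```

```bash
python3 -m handwheel '0.045 0.007 0 0 0 0 0.8;0.09 0.015 0 0 0 0 0.8;0.135 0.022 0 0 0 0 0.8;0.18 0.03 0 0 0 0 0.8;0.21 0.035 0 0 0 0 0.8' 50
python3 -m handwheel '0.04 0.007 0 0 0 0.06 0.8;0.086 0.014 0 0 0 0.124 0.8;0.086 0.014 0 0 0 0.124 0.8;0.086 0.014 0 0 0 0.124 0.8;0.086 0.014 0 0 0 0.124 0.8'
python3 - <<'E'
from h import *
snap('side','side2.png'); snap('top','top2.png')
im=cv2.imread('pics/side2.png')[280:384,170:330]; cv2.imwrite('pics/side2c.png',cv2.resize(im,None,fx=4,fy=4))
E
python3 h.py 456 -4.5 10 0
```

```text
time: 11.7
eef_pos: [0.4522, -0.0894, 0.1307]
tool_rot: [[-0.124, 0.992, -0.001], [0.992, 0.124, 0.001], [0.001, -0.001, -1.0]]
ft_force: [0.6, -0.6, -0.4]
width: 0.799
finger_force: 0.0
time: 12.2
eef_pos: [0.4565, -0.0058, 0.1307]
tool_rot: [[-0.0, 1.0, 0.0], [1.0, 0.0, -0.001], [-0.001, 0.0, -1.0]]
ft_force: [0.2, -0.6, -0.1]
width: 0.795
finger_force: 0.0
[ 0.0018 -0.0005  0.1207  0.0002  0.0004 -0.0015] 1 rows>= 3 t 12.3
```

View pics/side2c.png

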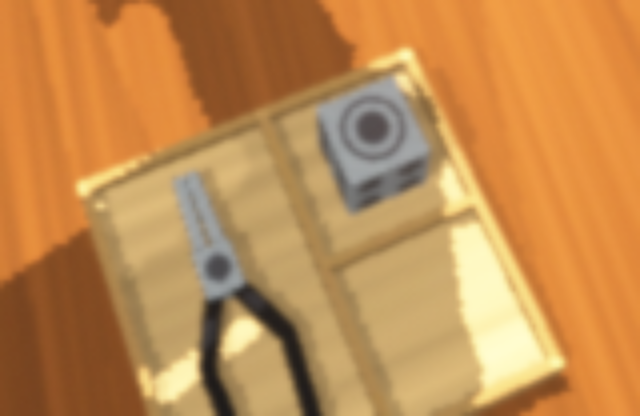

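The pliers lie along the long bay, joint at about (224,347), and the cube is in its own bay. Now the cone.

```bash
python3 -m handwheel '0.002 0 0.04 0 0 0 0.8;0.002 0 0.08 0 0 0 0.8;0.002 0 0.11 0 0 0 0.8;0.002 0 0.12 0 0 0 0.8;0.002 0 0.12 0 0 0 0.8' 50
python3 -m handwheel '0 0 0 0 0 0 0;0 0 0 0 0 0 0;0 0 0 0 0 0 0;0 0 0 0 0 0 0;0 0 0 0 0 0 0' 50
python3 -m handwheel '0 0 -0.03 0 0 0 0;0 0 -0.07 0 0 0 0;0 0 -0.11 0 0 0 0;0 0 -0.12 0 0 0 0;0 0 -0.12 0 0 0 0'
python3 h.py 533.4 -349.2 130 7.1
```

```text
time: 12.8
eef_pos: [0.4554, -0.0038, 0.0097]
tool_rot: [[0.002, 1.0, -0.003], [1.0, -0.002, 0.0], [0.0, -0.003, -1.0]]
ft_force: [-0.5, -0.2, -0.3]
width: 0.799
finger_force: 0.0
time: 13.3
eef_pos: [0.4574, -0.0034, 0.0123]
tool_rot: [[-0.0, 1.0, 0.003], [1.0, 0.0, -0.001], [-0.001, 0.003, -1.0]]
ft_force: [-1.1, -2.8, 7.0]
width: 0.46
finger_force: 49.8
time: 13.8
eef_pos: [0.458, -0.0032, 0.1329]
tool_rot: [[-0.0, 1.0, 0.006], [1.0, 0.0, -0.001], [-0.001, 0.006, -1.0]]
ft_force: [0.3, 0.1, -1.9]
width: 0.456
finger_force: 51.3
[-0.346   0.0753  0.0037  0.0055  0.0013 -0.1237] 1 rows>= 8 t 13.8
```

```bash
python3 -m handwheel '-0.045 0.01 0 0 0 0 0;-0.09 0.02 0 0 0 0 0;-0.135 0.03 0 0 0 0 0;-0.18 0.04 0 0 0 0 0;-0.225 0.05 0 0 0 0 0'
python3 -m handwheel '-0.04 0.008 0 0 0 -0.04 0;-0.08 0.016 0 0 0 -0.08 0;-0.121 0.025 0 0 0 -0.124 0;-0.121 0.025 0 0 0 -0.124 0;-0.121 0.025 0 0 0 -0.124 0'
python3 h.py 533.4 -349.2 15 7.1
```

```text
time: 14.3
eef_pos: [0.5052, -0.2291, 0.1286]
tool_rot: [[0.0, 1.0, -0.003], [1.0, -0.0, 0.002], [0.002, -0.003, -1.0]]
ft_force: [0.9, 0.5, -1.9]
width: 0.457
finger_force: 51.3
time: 14.8
eef_pos: [0.5301, -0.349, 0.1282]
tool_rot: [[-0.122, 0.993, -0.003], [0.993, 0.122, 0.002], [0.003, -0.002, -1.0]]
ft_force: [-0.5, 0.4, -1.1]
width: 0.458
finger_force: 51.3
[-0.0009  0.0035  0.1132 -0.0024 -0.0027 -0.002 ] 1 rows>= 3 t 14.8
```

```bash
python3 -m handwheel '-0.001 0.003 0.04 0 0 0 0;-0.001 0.003 0.08 0 0 0 0;-0.001 0.003 0.1 0 0 0 0;-0.001 0.003 0.107 0 0 0 0;-0.001 0.003 0.111 0 0 0 0'
python3 -m handwheel '0 0 0.002 0 0 0 0;0 0 0.004 0 0 0 0;0 0 0.004 0 0 0 0;0 0 0.004 0 0 0 0.75;0 0 0.004 0 0 0 0.75'
python3 -m handwheel '0 0 0 0 0 0 0.75;0 0 0 0 0 0 0.75;0 0 -0.04 0 0 0 0.75;0 0 -0.08 0 0 0 0.8;0 0 -0.12 0 0 0 0.8'
python3 h.py 658 -132 130 15.8
```

```text
time: 15.3
eef_pos: [0.5336, -0.3479, 0.0185]
tool_rot: [[-0.124, 0.992, -0.002], [0.992, 0.124, 0.002], [0.002, -0.002, -1.0]]
ft_force: [-0.0, 0.9, -2.1]
width: 0.455
finger_force: 51.3
time: 15.8
eef_pos: [0.5349, -0.3501, 0.0165]
tool_rot: [[-0.124, 0.992, 0.001], [0.992, 0.124, -0.001], [-0.001, 0.001, -1.0]]
ft_force: [0.3, -0.0, 0.6]
width: 0.751
finger_force: 0.0
time: 16.3
eef_pos: [0.5341, -0.3494, 0.1368]
tool_rot: [[-0.124, 0.992, -0.001], [0.992, 0.124, 0.001], [0.001, -0.001, -1.0]]
ft_force: [0.4, -0.1, 0.1]
width: 0.797
finger_force: 0.0
[ 0.2004  0.1499  0.0068 -0.0007 -0.0006 -0.1518] 1 rows>= 6 t 16.3
```

Next the loupe.

```bash
python3 -m handwheel '0.035 0.026 0 0 0 0 0.8;0.07 0.052 0 0 0 0 0.8;0.105 0.078 0 0 0 0 0.8;0.14 0.105 0 0 0 0 0.8;0.17 0.127 0 0 0 0 0.8' 30
python3 -m handwheel '0.0304 0.023 0 0 0 -0.1 0.8;0.0304 0.023 0 0 0 -0.152 0.8;0.0304 0.023 0 0 0 -0.152 0.8;0.0304 0.023 0 0 0 -0.152 0.8'
python3 h.py 658 -132 9 15.8
```

```text
time: 16.8
eef_pos: [0.6403, -0.1632, 0.1359]
tool_rot: [[-0.124, 0.992, 0.0], [0.992, 0.124, 0.0], [0.0, 0.0, -1.0]]
ft_force: [0.4, -0.6, -0.1]
width: 0.802
finger_force: 0.0
time: 17.2
eef_pos: [0.6581, -0.1324, 0.1356]
tool_rot: [[-0.271, 0.963, -0.001], [0.963, 0.271, -0.0], [-0.0, -0.001, -1.0]]
ft_force: [-0.3, 1.0, 0.1]
width: 0.795
finger_force: 0.0
[ 5.000e-04  1.000e-04  1.266e-01 -6.000e-04  1.000e-04 -1.300e-03] 1 rows>= 3 t 17.2
```

```bash
python3 -m handwheel '0 0 0.04 0 0 0 0.8;0 0 0.08 0 0 0 0.8;0 0 0.11 0 0 0 0.8;0 0 0.126 0 0 0 0.8;0 0 0.126 0 0 0 0.8' 30
python3 -m handwheel '0 0 0 0 0 0 0;0 0 0 0 0 0 0;0 0 0 0 0 0 0;0 0 0 0 0 0 0;0 0 0 0 0 0 0' 30
python3 -m handwheel '0 0 -0.03 0 0 0 0;0 0 -0.07 0 0 0 0;0 0 -0.11 0 0 0 0;0 0 -0.126 0 0 0 0;0 0 -0.126 0 0 0 0'
python3 h.py 593 333 135 15.8
```

```text
time: 17.7
eef_pos: [0.6563, -0.1325, 0.0074]
tool_rot: [[-0.271, 0.963, -0.005], [0.963, 0.271, 0.001], [0.002, -0.004, -1.0]]
ft_force: [0.1, -0.7, -0.2]
width: 0.8
finger_force: 0.0
time: 18.2
eef_pos: [0.6602, -0.1328, 0.0119]
tool_rot: [[-0.273, 0.962, 0.004], [0.962, 0.273, -0.002], [-0.002, 0.003, -1.0]]
ft_force: [-0.6, -1.2, 6.8]
width: 0.449
finger_force: 30.9
time: 18.7
eef_pos: [0.6609, -0.1328, 0.1399]
tool_rot: [[-0.273, 0.962, 0.007], [0.962, 0.273, -0.002], [-0.004, 0.006, -1.0]]
ft_force: [0.6, -0.5, 1.0]
width: 0.451
finger_force: 30.5
[4.667e-01 6.160e-02 3.400e-03 6.200e-03 4.100e-03 4.000e-04] 1 rows>= 10 t 18.7
```

```bash
python3 -m handwheel '0.045 0.006 0 0 0 0 0;0.09 0.012 0 0 0 0 0;0.135 0.018 0 0 0 0 0;0.18 0.024 0 0 0 0 0;0.225 0.03 0 0 0 0 0'
python3 -m handwheel '0.045 0.006 0 0 0 0 0;0.09 0.012 0 0 0 0 0;0.135 0.018 0 0 0 0 0;0.18 0.024 0 0 0 0 0;0.21 0.028 0 0 0 0 0'
python3 -m handwheel '0.02 0.003 0 0 0 0 0;0.0317 0.0036 0 0 0 0 0;0.0317 0.0036 0 0 0 0 0;0.0317 0.0036 0 0 0 0 0'
python3 h.py 593 333 14 15.8
```

```text
time: 19.2
eef_pos: [0.6244, 0.0941, 0.1341]
tool_rot: [[-0.272, 0.962, -0.002], [0.962, 0.272, -0.0], [0.001, -0.002, -1.0]]
ft_force: [1.0, 1.1, -0.6]
width: 0.45
finger_force: 30.5
time: 19.7
eef_pos: [0.5938, 0.3049, 0.134]
tool_rot: [[-0.274, 0.962, -0.002], [0.962, 0.274, -0.0], [0.001, -0.002, -1.0]]
ft_force: [0.5, 0.3, -1.0]
width: 0.451
finger_force: 30.5
time: 20.1
eef_pos: [0.5906, 0.3323, 0.1352]
tool_rot: [[-0.272, 0.962, -0.001], [0.962, 0.272, -0.001], [-0.001, -0.001, -1.0]]
ft_force: [-0.5, -0.9, -0.6]
width: 0.45
finger_force: 30.5
[ 1.000e-04  2.600e-03  1.212e-01 -1.000e-03  1.000e-03 -2.000e-04] 1 rows>= 3 t 20.1
```

```bash
python3 -m handwheel '0 0.002 0.04 0 0 0 0;0 0.002 0.08 0 0 0 0;0 0.002 0.105 0 0 0 0;0 0.002 0.114 0 0 0 0;0 0.002 0.118 0 0 0 0'
python3 -m handwheel '0 0 0.002 0 0 0 0;0 0 0.004 0 0 0 0;0 0 0.004 0 0 0 0;0 0 0.004 0 0 0 0.75;0 0 0.004 0 0 0 0.75'
python3 -m handwheel '0 0 0 0 0 0 0.75;0 0 0 0 0 0 0.75;0 0 -0.04 0 0 0 0.75;0 0 -0.08 0 0 0 0.65;0 0 -0.12 0 0 0 0.65'
python3 h.py 563 82 130 -13.9
```

```text
time: 20.6
eef_pos: [0.5925, 0.3326, 0.0169]
tool_rot: [[-0.271, 0.963, -0.001], [0.963, 0.271, -0.001], [-0.001, -0.002, -1.0]]
ft_force: [0.1, -0.0, -0.2]
width: 0.447
finger_force: 30.5
time: 21.1
eef_pos: [0.5931, 0.3345, 0.0146]
tool_rot: [[-0.273, 0.962, 0.002], [0.962, 0.273, 0.001], [0.0, 0.002, -1.0]]
ft_force: [-0.3, 0.1, 0.2]
width: 0.747
finger_force: 0.0
time: 21.6
eef_pos: [0.592, 0.334, 0.1344]
tool_rot: [[-0.273, 0.962, -0.001], [0.962, 0.273, -0.001], [-0.0, -0.001, -1.0]]
ft_force: [0.4, -0.5, -0.2]
width: 0.645
finger_force: 0.0
[-2.346e-01 -9.660e-02  4.600e-03 -1.200e-03  5.000e-04  5.186e-01] 1 rows>= 6 t 21.6
```

```bash
python3 -m handwheel '-0.04 -0.016 0 0 0 0.1 0.65;-0.08 -0.033 0 0 0 0.2 0.65;-0.12 -0.05 0 0 0 0.3 0.65;-0.16 -0.066 0 0 0 0.4 0.65;-0.2 -0.082 0 0 0 0.518 0.65' 40
python3 h.py 563 82 130 -13.9
```

```text
time: 22.1
eef_pos: [0.5676, 0.1179, 0.1337]
tool_rot: [[0.243, 0.97, 0.0], [0.97, -0.243, -0.0], [-0.0, 0.0, -1.0]]
ft_force: [0.6, -0.5, 0.6]
width: 0.654
finger_force: 0.0
[-0.036   0.0043  0.0037  0.0002  0.0001 -0.0033] 1 rows>= 1 t 22.1
```

```bash
python3 -m handwheel '-0.035 0.003 0 0 0 0 0.65;-0.035 0.003 0 0 0 0 0.65;-0.035 0.003 0 0 0 0 0.65;-0.035 0.003 0 0 0 0 0.65'
python3 h.py 563 82 9 -13.9
```

```text
time: 22.5
eef_pos: [0.5629, 0.0855, 0.1337]
tool_rot: [[0.239, 0.971, 0.0], [0.971, -0.239, 0.0], [0.0, 0.0, -1.0]]
ft_force: [-0.5, 1.6, -0.3]
width: 0.647
finger_force: 0.0
[-0.0034  0.0009  0.1247  0.0002 -0.0004  0.001 ] 1 rows>= 3 t 22.5
```

```bash
python3 -m handwheel '-0.003 0.001 0.04 0 0 0 0.65;-0.003 0.001 0.08 0 0 0 0.65;-0.003 0.001 0.11 0 0 0 0.65;-0.003 0.001 0.125 0 0 0 0.65;-0.003 0.001 0.125 0 0 0 0.65' 40
python3 -m handwheel '0 0 0 0 0 0 0;0 0 0 0 0 0 0;0 0 0 0 0 0 0;0 0 0 0 0 0 0;0 0 0 0 0 0 0' 40
python3 -m handwheel '0 0 -0.03 0 0 0 0;0 0 -0.07 0 0 0 0;0 0 -0.11 0 0 0 0;0 0 -0.125 0 0 0 0;0 0 -0.125 0 0 0 0'
python3 h.py 482 301.5 135 -74.2
```

```text
time: 23.0
eef_pos: [0.561, 0.0829, 0.0062]
tool_rot: [[0.238, 0.971, -0.005], [0.971, -0.238, -0.0], [-0.001, -0.005, -1.0]]
ft_force: [-0.8, 0.4, 0.0]
width: 0.652
finger_force: 0.0
time: 23.5
eef_pos: [0.564, 0.0818, 0.01]
tool_rot: [[0.24, 0.971, 0.003], [0.971, -0.24, 0.0], [0.001, 0.002, -1.0]]
ft_force: [-0.3, 1.3, 6.4]
width: 0.306
finger_force: 40.3
time: 24.0
eef_pos: [0.565, 0.0815, 0.1368]
tool_rot: [[0.24, 0.971, 0.006], [0.971, -0.24, -0.0], [0.001, 0.006, -1.0]]
ft_force: [0.7, 0.7, -0.5]
width: 0.305
finger_force: 39.6
[ 0.1937 -0.1333  0.0013  0.0047 -0.0045  1.0529] 1 rows>= 8 t 24.0
```

```bash
python3 -m handwheel '0.037 -0.025 0 0 0 0.14 0;0.074 -0.05 0 0 0 0.28 0;0.111 -0.075 0 0 0 0.42 0;0.148 -0.1 0 0 0 0.56 0;0.185 -0.127 0 0 0 0.7 0'
python3 -m handwheel '0 0 0 0 0 0.14 0;0 0 0 0 0 0.28 0;0 0 0 0 0 0.353 0;0 0 0 0 0 0.353 0;0 0 0 0 0 0.353 0'
python3 h.py 482 301.5 14 -74.2
```

```text
time: 24.5
eef_pos: [0.4825, 0.292, 0.1321]
tool_rot: [[0.811, 0.585, -0.002], [0.585, -0.811, -0.001], [-0.002, -0.0, -1.0]]
ft_force: [1.0, -0.2, 0.1]
width: 0.301
finger_force: 39.6
time: 25.0
eef_pos: [0.4834, 0.2906, 0.1326]
tool_rot: [[0.961, 0.276, -0.002], [0.276, -0.961, -0.001], [-0.002, 0.0, -1.0]]
ft_force: [-0.3, 0.8, -0.5]
width: 0.304
finger_force: 39.7
[ 0.0019 -0.0109  0.1186  0.0004  0.002   0.0039] 1 rows>= 3 t 25.0
```

```bash
python3 -m handwheel '0.002 -0.01 0.03 0 0 0 0;0.002 -0.01 0.07 0 0 0 0;0.002 -0.01 0.1 0 0 0 0;0.002 -0.01 0.111 0 0 0 0;0.002 -0.01 0.115 0 0 0 0'
python3 -m handwheel '0 0 0.002 0 0 0 0;0 0 0.004 0 0 0 0;0 0 0.004 0 0 0 0;0 0 0.004 0 0 0 0.6;0 0 0.004 0 0 0 0.6'
python3 -m handwheel '0 0 0 0 0 0 0.6;0 0 0 0 0 0 0.6;0 0 -0.04 0 0 0 0.6;0 0 -0.08 0 0 0 0.65;0 0 -0.12 0 0 0 0.65'
python3 -m handwheel '-0.04 0 -0.02 0 0 0 1;-0.08 0 -0.04 0 0 0 1;-0.12 0 -0.06 0 0 0 1;-0.16 0 -0.08 0 0 0 1'
python3 - <<'E'
from h import *
snap('side','side3.png'); snap('top','top3.png')
E
```

```text
time: 25.5
eef_pos: [0.4824, 0.3006, 0.0173]
tool_rot: [[0.962, 0.275, -0.003], [0.275, -0.962, -0.001], [-0.003, 0.001, -1.0]]
ft_force: [0.5, 0.2, -1.1]
width: 0.307
finger_force: 39.7
time: 26.0
eef_pos: [0.4838, 0.3014, 0.0154]
tool_rot: [[0.962, 0.274, 0.001], [0.274, -0.962, 0.0], [0.001, -0.0, -1.0]]
ft_force: [0.6, 0.1, 0.1]
width: 0.596
finger_force: 0.0
time: 26.5
eef_pos: [0.4829, 0.301, 0.1357]
tool_rot: [[0.962, 0.274, -0.001], [0.274, -0.962, -0.001], [-0.001, 0.0, -1.0]]
ft_force: [0.1, -0.1, -0.6]
width: 0.652
finger_force: 0.0
time: 26.9
eef_pos: [0.3278, 0.2567, 0.2153]
tool_rot: [[0.962, 0.274, -0.0], [0.274, -0.962, -0.0], [-0.0, 0.0, -1.0]]
ft_force: [0.8, 0.7, 0.0]
width: 1.0
finger_force: 0.0
```

View pics/top3.png

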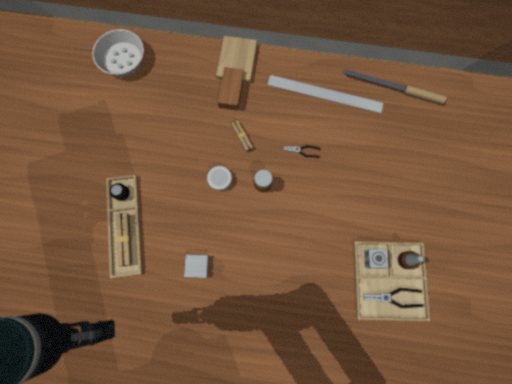

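Top view: all five tools are in their bays (cube (377,258), cone (408,260), pliers (393,298), clamp (123,238), loupe (120,191)). The flat block, tin and jar are unmoved. I'll check positions, tilt and heights in numbers.

```bash
python3 - <<'E'
from h import *
for c in('top','side'):
  W=cloud(c,np.load(f'pics/{c}.npz')['d'])
  for n in 'pliers doming_block ring_cone ring_clamp loupe bench_block tin jar'.split():
    for r in env.regions_of(n,c)[:2]:
        P=W[r['pixels']]; P=P[~np.isnan(P[:,0])]; zt=np.percentile(P[:,2],95)
        top=P[P[:,2]>zt-.006]; (q,s,a)=cv2.minAreaRect((top[:,:2]*1000).astype(np.float32))
        o,y=((519,312),15.8) if q[1]>200 else ((484.5,-316.5),7.1); y=np.radians(y); v=np.array(q)-o
        l=[v@[np.cos(y),np.sin(y)],v@[-np.sin(y),np.cos(y)]]
        k=np.linalg.lstsq(np.c_[top[:,:2]-top[:,:2].mean(0),np.ones(len(top))],top[:,2],rcond=None)[0]
        print(c,n,round(r['conf'],2),'zt %.3f'%zt,'world',np.round(q),'size',np.round(s),round(a),'tray',np.round(l),'slope',np.round(k[:2],3))
E
```

```text
top pliers 0.76 zt 0.018 world [ 445. -323.] size [ 41. 129.] 9 tray [-40.  -1.] slope [0.011 0.007]
top pliers 0.71 zt 0.011 world [762. -81.] size [27. 86.] 11 tray [305. 199.] slope [-0.034  0.002]
top doming_block 0.96 zt 0.047 world [ 525. -273.] size [37. 40.] 8 tray [46. 38.] slope [ 0.005 -0.013]
top ring_cone 0.79 zt 0.079 world [ 533. -347.] size [12. 10.] 5 tray [ 45. -36.] slope [ 0.008 -0.396]
top ring_clamp 0.92 zt 0.028 world [486. 300.] size [120.  28.] 16 tray [-35.  -2.] slope [-0.005  0.014]
top ring_clamp 0.73 zt 0.018 world [778.  73.] size [78. 18.] 34 tray [340. 350.] slope [-0.01   0.022]
top loupe 0.56 zt 0.040 world [594. 335.] size [33. 33.] 56 tray [78.  2.] slope [-0.022  0.02 ]
top bench_block 0.27 zt 0.057 world [666.   4.] size [38. 36.] 51 tray [220. 295.] slope [0.007 0.007]
top tin 0.88 zt 0.025 world [661. 107.] size [54. 55.] 80 tray [228. 399.] slope [-0.004  0.004]
top jar 0.68 zt 0.057 world [667.   3.] size [38. 39.] 59 tray [221. 295.] slope [0.005 0.008]
side pliers 0.46 zt 0.010 world [766. -79.] size [31. 85.] 2 tray [308. 201.] slope [-0.
[... 533 characters left out ...]
side ring_clamp 0.5 zt 0.017 world [779.  71.] size [82. 18.] 38 tray [340. 348.] slope [-0.006  0.016]
side loupe 0.59 zt 0.040 world [593. 331.] size [31. 30.] 26 tray [76. -2.] slope [0.038 0.076]
side bench_block 0.69 zt 0.022 world [450. 124.] size [49. 53.] 8 tray [ 20. 441.] slope [0.004 0.013]
side bench_block 0.33 zt 0.014 world [519. 312.] size [237.  73.] 16 tray [ 0. -1.] slope [-0.002  0.006]
side tin 0.84 zt 0.024 world [661. 109.] size [54. 55.] 17 tray [228. 400.] slope [0.003 0.01 ]
side tin 0.29 zt 0.014 world [519. 312.] size [237.  73.] 16 tray [ 0. -1.] slope [-0.002  0.007]
side jar 0.3 zt 0.017 world [ 448. -317.] size [ 44. 116.] 4 tray [-36.   4.] slope [0.001 0.012]
```

```bash
python3 - <<'E'
import cv2,numpy as np
t=cv2.imread('pics/side3.png'); f=lambda a:cv2.resize(a,(400,300),interpolation=cv2.INTER_CUBIC)
cv2.imwrite('pics/fin.png',np.hstack([f(t[284:384,185:318]),f(t[90:165,150:250])]))
E
```

```text
(no output)
```

View pics/fin.png

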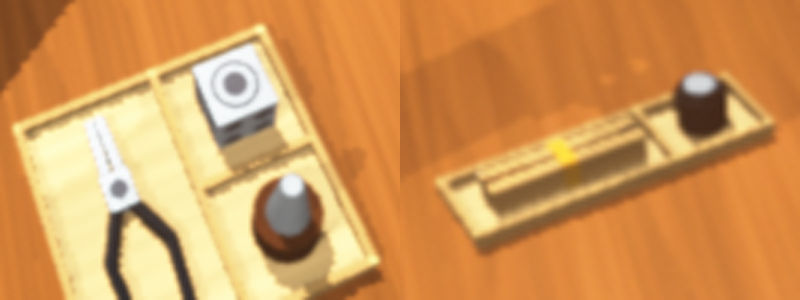

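The crops show all the tools flat and inside their bays, with the cone and loupe upright. Heights are 4 mm above the starting ones, as they should be, and offsets from the bay centres are at most about 4 mm. Handing in.

```bash
python3 -c "
from plant import env
print(env.hand_in())"
```

```text
the job is handed in; nothing more can be done
None
```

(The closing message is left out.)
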